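# Eject the charged battery pack and stop it with the other finger

### The job

One of the three battery packs in the charger is fully charged: it shows four green lamps, the others one amber. With one finger press the blue release key just to the right of that pack (as you face the open front), and have your other finger waiting in its path, so that you stop the pack as it pops out, before it slides off the open front. Keep the key down until the pack has come to rest, then take your hand away and leave the pack lying flat on the charger, clear of its catch and not reaching over the front edge; do not pick it up, and leave the other packs and the things around alone.

Things in the scene. Friction and masses are not known exactly. Their poses are not given: they have to be found in the camera images.
- charger: light grey three-bay battery charger, fixed, 240 mm deep (x), 323 mm wide (y). Origin: centre of its underside, on the table; x points from its open front to its back, y to its left, z up. Lane centre lines at y = +115, +15 and -85 mm, lanes 67 mm wide; between them 33 mm wide guide strips, 5 mm above the apron, carry the keys. The hood over the rear (x > 5 mm) is 94 mm high
- apron_edge (a point): middle of the charger's open front edge, on top of the apron: the flat slippery deck, 36 mm above the table, on which the packs slide. This point is at x = -120, y = 0, z = 36 mm of the charger. A docked pack's front face is 75 mm behind the edge (x = -45 mm). A spring ejector (about 9 N, 18 mm stroke) pushes each docked pack forward against a catch that its key lowers
- pack_full: the charged pack, four green lamps on top: dark block 100 (x) x 64 (y) x 30 mm high, 0.3 kg, origin at the centre of its underside, axes as the charger's. Sits in any of the three bays, front half out of the hood. Released, it shoots out along the charger's -x at up to 1 m/s and, unless stopped, slides over the front edge, 75 mm on. Clear of its catch once it is 15 mm out
- pack_low_a: battery pack of the same shape still charging (one amber lamp), in another bay; must stay docked
- pack_low_b: battery pack of the same shape still charging (one amber lamp), in another bay; must stay docked
- key_left_top (a point): top centre of the blue release key of the left bay (as the robot sees it). Up, it is 52 mm above the table, 16 mm above the apron. 36 mm (charger's x) by 26 mm (y); it stands on the strip to the right of its own lane, 50 mm right of the lane's centre line (charger's -y) and 40 mm nearer the open front than a docked pack's front face
- key_middle_top (a point): top centre of the blue release key of the middle bay (as the robot sees it). Up, it is 52 mm above the table, 16 mm above the apron. 36 mm (charger's x) by 26 mm (y); it stands on the strip to the right of its own lane, 50 mm right of the lane's centre line (charger's -y) and 40 mm nearer the open front than a docked pack's front face
- key_right_top (a point): top centre of the blue release key of the right bay (as the robot sees it). Up, it is 52 mm above the table, 16 mm above the apron. 36 mm (charger's x) by 26 mm (y); it stands on the strip to the right of its own lane, 50 mm right of the lane's centre line (charger's -y) and 40 mm nearer the open front than a docked pack's front face
- key_left (a joint): travel of the left bay's key, m: 0 up, 0.008 fully down (its top is then 8 mm above the apron). A spring brings it back; about 5 to 7 N press it down, and the catch lets go at about 0.006
- key_middle (a joint): travel of the middle bay's key, m: 0 up, 0.008 fully down (its top is then 8 mm above the apron). A spring brings it back; about 5 to 7 N press it down, and the catch lets go at about 0.006
- key_right (a joint): travel of the right bay's key, m: 0 up, 0.008 fully down (its top is then 8 mm above the apron). A spring brings it back; about 5 to 7 N press it down, and the catch lets go at about 0.006
- scanner: hand-held barcode scanner lying on the table, about 150 x 110 x 40 mm; origin at its underside
- label_roll: white roll of labels standing on the charger's hood, 64 mm across, 30 mm high; origin at the centre of its underside
- screw_jar: small jar, 60 mm across, 70 mm high; origin at the centre of its underside
- reel: dark component reel lying flat, 180 mm across, 12 mm thick; origin at the centre of its underside
- marker: marker pen lying on the table in front of the charger, 120 mm long, 13 mm thick; origin at its underside
- parts_box: small black parts box with a white label, 110 x 75 x 40 mm; origin at the centre of its underside
There are look-alikes about, which are no part of the job. What is shaped like the pack_full but purple or yellow is not meant.

How it is judged:
By the outcome, as a careful person would: the job done as asked, in the order asked, and still so for the second after the job is handed in, with the robot touching nothing.
It also fails if it takes over 32 s, if anything falls off the work surface, if the arm or the gripper's body presses on something with over 40 N, if the wrist force passes 120 N, or if a joint passes its speed limit or range.

### The arm

A 6-joint arm with a two-finger parallel gripper is mounted at the origin on the work surface. World frame = base frame: x ahead of the robot, y to its left, z up, the work surface at z = 0. Lengths are in mm, angles in rad, forces in N, time in s.
With the tool pointing down it reaches from about 425 to 950 mm from the base axis. Payload 14.7 kg.
Tool frame: the origin (TCP) lies at the very end of the fingers, on their centre line; the grasp point (between the pads) lies 19 mm behind it; x points along the fingers, z is the direction in which the jaws open and shut, and the axes are right-handed (so a half turn about x gives the same grasp; the last joint's range is limited). The gripper opens to 85 mm and grips with 20 to 120 N. Pads are 22 mm wide; open, the fingers measure 114 mm over their backs; the gripper's body (76 mm by 85 mm) begins 54 mm behind the grasp point. The pads swing forward as they close: fully open they stand 13 mm farther back than shut.
Start: joints at [-1.351, 0.48, 1.596, -0, 1.065, -0.047], TCP at [171.387, -626.992, 231.297] pointing down, gripper open.
Joint ranges: [-2.75, 2.75], [-0.82, 2.05], [0.23, 2.67], [-1.56, 4.7], [0.09, 2.69], [-2.92, 2.92]. Speed limits (rad/s): [1.89, 1.89, 2.39, 3.01, 3.01, 3.01].

### API

Orientations are given as a rotation vector (axis times angle).
In Python, from workcell import get_obs, read_camera, finish_job, recognise, masks_of, place_of gives the robot as it stands. The module is installed in compiled form; this text tells all that it offers.
- The arm moves only by the shell command python3 -m jog 'ROWS' [OPENING] [FORCE]. ROWS is a JSON object of lists of equal length, an entry for each row: "travel": the shift along the world's x, y, z in mm, a list of three; "spin": the turn about the world's z in rad. In form: {"travel": [[tx, ty, tz], ...], "spin": [spin, ...]}. A call has 1 to 12 rows; each row shifts and turns the commanded pose from where the row before left it; what a row does not reach is not made up. A row lasts 1/12 s, in which the tool goes at most 41.7 mm and 7.16 degrees, less where a joint would pass 70% of its speed; a pose out of reach is approached as far as the arm can. A call with a gripper value outside its range is refused whole. OPENING is the finger opening in mm, from 0 to 85.4, set as the call begins (- or left out, the last holds). The fingers move at their own pace and stop on an object; FORCE is the grip in N (left out, the last holds). Time passes only in rows, so rows that do not move let the fingers close. It gives the time, the measured TCP pose, the force and the opening at its end, in the units of the state.
- get_obs(): the state, without advancing time (a new reading comes with each control period).
- read_camera(name): name is "side" or "top"; returns a dict with "img" (480x640x3 uint8, blue, green, red), "fx", "fy", "cx", "cy" (pixels), "rvec" (rotation vector, rad) and "tvec" (3), from world to camera coordinates, as OpenCV has them. Camera axes: x right, y down, z forward; pixel columns grow to the right and rows downward; lengths in mm; the calibration is good to about 2 mm. A picture is of the moment at which its call begins. There is no depth.
- finish_job(): hands the job in, once; it reports no verdict.
Trained networks look in the newest picture that a camera, given by its name, has taken for a name from the list of things; names that differ only in an ending like _2 or _b are one class to them, and where a whole thing is asked for, a point or a joint stands for the part that bears it (a point fixed in the world has none). Each returns a list of dicts, best first, with "confidence" (0 to 1); they miss things now and then, are a little off and sometimes report something else, mostly with a low value. They report only what shows in the picture. A call takes as long as a camera call. They do not tell look-alikes from the thing itself.
- recognise(camera, name): "position" ([column, row] in pixels, amid what is visible of it).
- masks_of(camera, name): "pixels" (480x640 bool, what is visible of it) and "position" ([column, row] in pixels, amid what is visible of it).
- place_of(camera, name): "position" ([column, row] in pixels: a listed point, or the origin of a listed thing).
The state is a dict: "t": time; "joint_pos": joint angles; "qd": joint speeds; "effort": joint torques, N m; "eef_pos": TCP position; "ee_rot": TCP orientation; "force": force on the tool from outside, world axes, zero at the start; "torque": the same for the moment, N m; "opening": opening from 0.0 (shut) to 1.0 (fully open).
Only numpy, scipy, OpenCV 4.12 (cv2) and the standard library are available. Lean on these libraries where they do the work, as an engineer would, in place of code of your own. Each camera call takes 0.05 s, during which the arm holds its last target.

## Working session

There is one attempt and no reset: what is moved stays moved. The work goes in short steps, Python scripts to look and compute and a shell command to move; the robot and the scene stay as the last step left them, time stands still between calls to the robot, and variables do not carry over. Pictures are saved under pics/ and viewed, and the job is handed in when it is done.

```bash
mkdir -p pics
python3 - <<'E'
from workcell import *
import cv2
for c in("top","side"):
    r=read_camera(c); cv2.imwrite(f"pics/{c}0.png",r["img"]); print(c,r["fx"],r["fy"],r["cx"],r["cy"],r["rvec"],r["tvec"])
    for n in("apron_edge","pack_full","key_left_top","key_middle_top","key_right_top","charger"):
        print(n,[(d["position"],round(d["confidence"],2)) for d in place_of(c,n)])
o=get_obs();print(o)
E
```

```text
top 583.8315609116235 583.8315609116235 310.020063534903 243.9418547074808 [ 2.14116883 -2.10567366  0.21525527] [ -59.53324396  509.65776714 1766.09037433]
apron_edge [([279.8, 251.5], 0.85)]
pack_full [([302.5, 209.8], 0.87), ([188.4, 194.0], 0.79), ([367.0, 207.3], 0.56), ([283.3, 252.2], 0.2)]
key_left_top [([257.8, 241.7], 0.47), ([280.3, 250.3], 0.22)]
key_middle_top [([288.1, 240.9], 0.48)]
key_right_top [([318.4, 233.8], 0.57)]
charger [([277.0, 216.3], 0.97)]
side 517.9121655844676 517.9121655844676 319.54214754459963 228.10963795782774 [ 0.50768736 -2.61758658  1.34482047] [ 426.00940599  222.80920023 1224.84805625]
apron_edge [([300.6, 267.2], 0.93)]
pack_full [([266.0, 241.4], 0.86), ([338.4, 227.6], 0.66), ([172.2, 341.3], 0.6), ([291.9, 209.4], 0.59)]
key_left_top [([277.5, 279.8], 0.66)]
key_middle_top [([295.0, 254.4], 0.65), ([258.2, 273.1], 0.2)]
key_right_top [([302.6, 231.0], 0.43)]
charger [([257.9, 272.9], 0.93), ([292.7, 255.3], 0.41)]
{'t': 0.7, 'joint_pos': array([-1.35061531e+00,  4.80146866e-01,  1.59631591e+00, -1.06386789e-05,
        1.06513549e+00, -4.65949266e-02]), 'qd': array([-0.00010319, -0.00026662,  0.00184213,  0.00066553,  0.00055191,
        0.00033303]), 'effort': array([-3.20768864e-03, -9.50263453e+01, -4.30594110e+01, -8.35097308e-04,
        1.00734727e-03, -1.65146378e-05]), 'eef_pos': array([ 171.36955155, -626.97739017,  231.32511406]), 'ee_rot': array([ 1.01045469,  1.3236763 , -1.01046054]), 'force': array([-0.30882657,  0.49651468, -0.15974112]), 'torque': array([ 0.03163281, -0.04529478, -0.03971544]), 'opening': 1.002670372329206}
```

Run:
```python
import cv2
a=cv2.imread("pics/top0.png");b=cv2.imread("pics/side0.png")
cv2.imwrite("pics/topc.png",cv2.resize(a[140:290,160:400],None,fx=3.3,fy=3.3,interpolation=2))
cv2.imwrite("pics/sidec.png",cv2.resize(b[170:350,160:400],None,fx=3.3,fy=3.3,interpolation=2))
```

```text
(no output)
```

View pics/top0.png

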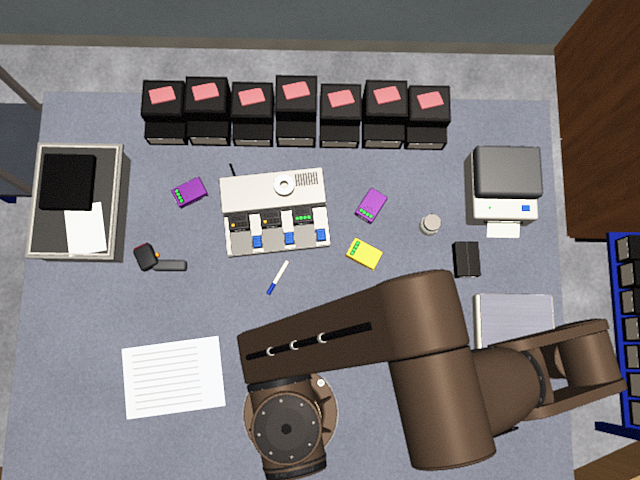

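View pics/side0.png

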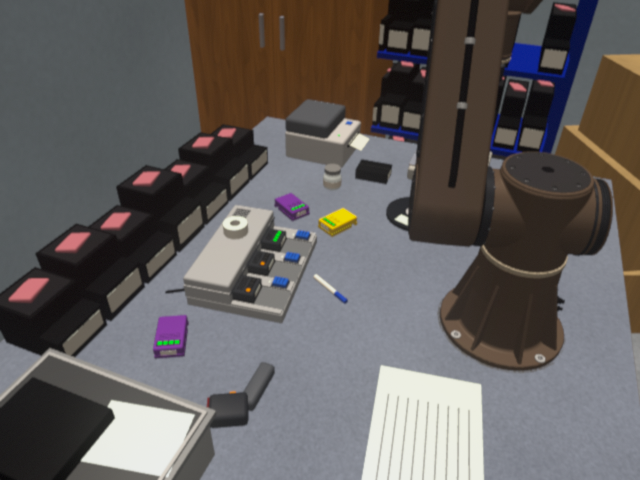

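```bash
sleep 1
```

```text
(no output)
```

View pics/topc.png

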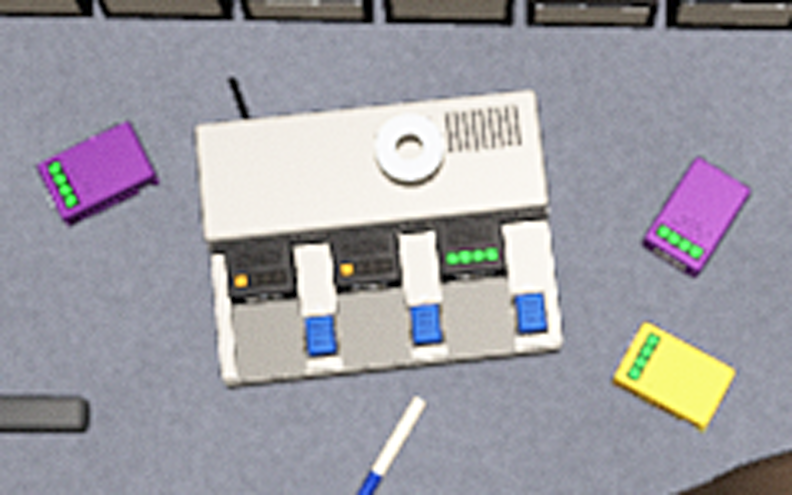

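View pics/sidec.png

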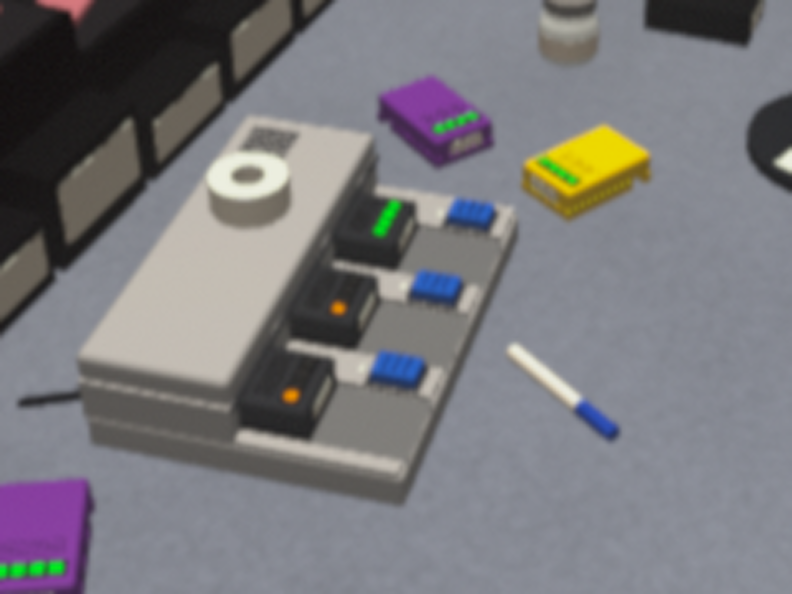

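The target is the black pack with four green lamps, in the right bay at top-view pixel (303,216). Its key is the one at (321,235).

Things that could be taken for it:
- amber packs at (239,224) and (270,221)
- purple look-alikes at (190,192) and (371,205)
- yellow look-alike at (364,254)

The crop confirms the choice. Next I fit the charger pose.

```bash
cat > fit.py <<'E'
from workcell import *
import cv2,numpy as np
from scipy.optimize import least_squares
from scipy.spatial.transform import Rotation as R
cams={c:read_camera(c) for c in("top","side")}
def proj(c,P):
    r=cams[c];K=np.array([[r["fx"],0,r["cx"]],[0,r["fy"],r["cy"]],[0,0,1]])
    return cv2.projectPoints(np.array(P,float),np.array(r["rvec"]),np.array(r["tvec"]),K,None)[0][:,0]
t=lambda x,y:(x/3.3+160,y/3.3+140)
s=lambda x,y:(x/3.3+160,y/3.3+170)
obs=[("top",(5,161.5,94),t(205,241)),("top",(120,161.5,94),t(196,127)),("top",(120,-161.5,94),t(535,90)),("top",(5,-161.5,94),t(549,207)),
("side",(120,161.5,94),s(80,357)),("side",(5,161.5,94),s(232,386)),("side",(5,-161.5,94),s(377,140)),("side",(120,-161.5,94),s(247,117)),
("top",(-120,-85,36),t(487,357)),("top",(-120,15,36),t(385,368))]
# key tops (bottom-right crops centre)
for k,(y,tp,sp) in enumerate([(65,(320,332),(399,365)),(-35,(426,320),(437,284)),(-135,(531,309),(471,211))]):
    obs+=[("top",(-85,y,52),t(*tp)),("side",(-85,y,52),s(*sp))]
def W(p,q):
    q=np.array(q,float);c,s_=np.cos(p[2]),np.sin(p[2])
    return np.array([p[0]+c*q[0]-s_*q[1],p[1]+s_*q[0]+c*q[1],q[2]])
def res(p): return np.concatenate([(proj(c,[W(p,q)])[0]-o) for c,q,o in obs])
if __name__=="__main__":
  f=least_squares(res,[650,0,0],loss="soft_l1");p=f.x
  print("charger",p);print(res(p).reshape(-1,2).round(1).tolist())
  for c in cams:
    g=least_squares(lambda p:np.concatenate([(proj(k,[W(p,q)])[0]-o) for k,q,o in obs if k==c]),p);print(c,g.x)
  print("key",W(p,(-85,-135,52)),"tcp target",W(p,(-93,-110,44)))
  o=get_obs();M=R.from_rotvec(o["ee_rot"]).as_matrix();print(M.round(3))
  print("jaw yaw",np.arctan2(M[1,2],M[0,2]),"charger y yaw",p[2]+np.pi/2)
  img=cams["top"]["img"].copy()
  q=[(x,y,52) for y in(65,-35,-135) for x,y in((-103,y-13),(-103,y+13),(-67,y+13),(-67,y-13))]+[(x,y,36) for y in(-161,161) for x in(-120,)]+[(-45,y,66) for y in(-117,-53)]
  for c in cams:
    im=cv2.resize(cams[c]["img"],None,fx=4,fy=4,interpolation=2)
    uv=proj(c,[W(p,a) for a in q])
    for u in uv: cv2.circle(im,(int(u[0]*4+1.5),int(u[1]*4+1.5)),3,(0,0,255),-1)
    m=(uv.mean(0)*4).astype(int);cv2.imwrite(f"pics/fit_{c}.png",im[m[1]-250:m[1]+250,m[0]-300:m[0]+300])
E
python3 fit.py
```

```text
charger [6.07006263e+02 6.03113768e+01 1.33418078e-01]
[[-0.5, 1.0], [-1.0, -0.3], [-0.2, -0.5], [0.1, -0.5], [-1.2, -0.4], [-0.3, -0.5], [-0.3, -2.6], [-0.1, -1.7], [-1.2, 0.1], [-2.1, 0.4], [0.1, 1.2], [0.3, -0.8], [0.0, 1.2], [0.3, -1.2], [0.1, 0.9], [0.2, -1.3]]
top [6.08247281e+02 5.87037411e+01 1.32222065e-01]
side [6.04644613e+02 6.39248574e+01 1.33585409e-01]
key [540.7197111  -84.79580076  52.        ] tcp target [529.46524171 -61.08215662  44.        ]
[[-0.     0.965  0.264]
 [ 0.     0.264 -0.965]
 [-1.     0.    -0.   ]]
jaw yaw -1.3039589100848532 charger y yaw 1.7042144048349375
```

View pics/fit_top.png

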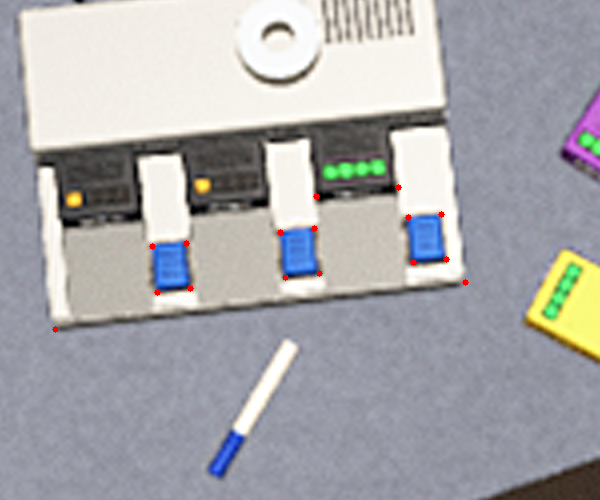

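View pics/fit_side.png

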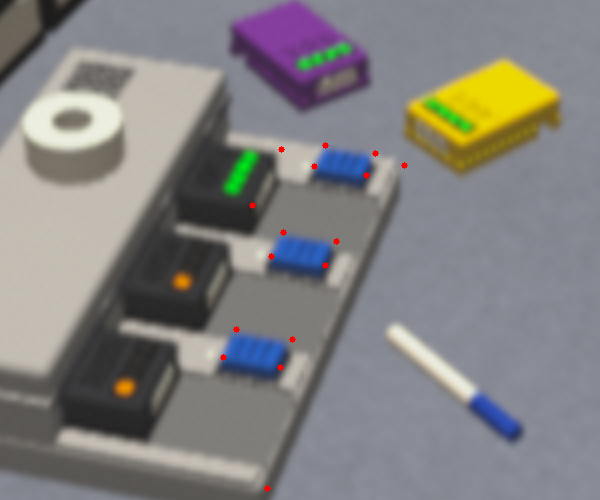

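The fit agrees with the picture to about 1 px in the top view and 2–3 px in the side view. I'll travel high, with the jaws set to 36 mm so the fingers are about 50 mm apart (key to lane centre).

```bash
python3 -m jog '{"travel":[[15,24,0],[15,24,0],[15,24,0],[15,24,0],[15,24,0],[15,24,0],[15,24,0],[15,24,0],[15,24,0],[15,24,0],[15,24,0],[15,24,0]],"spin":[-0.012,-0.012,-0.012,-0.012,-0.012,-0.012,-0.012,-0.012,-0.012,-0.012,-0.013,0]}' 36 20
python3 -m jog '{"travel":[[15,24,0],[15,24,0],[15,24,0],[15,24,0],[15,24,0],[15,24,0],[15,24,0],[15,24,0],[15,24,-20],[15,24,-30],[15,24,-30],[13,14,-30]],"spin":[0,0,0,0,0,0,0,0,0,0,0,0]}'
python3 -m jog '{"travel":[[0,0,0],[0,0,0]],"spin":[0,0]}'
python3 - <<'E'
from workcell import *
from scipy.spatial.transform import Rotation as R
import numpy as np,cv2
o=get_obs();M=R.from_rotvec(o["ee_rot"]).as_matrix();print(o["t"],o["eef_pos"],np.arctan2(M[1,2],M[0,2]),M[:,0],o["opening"],o["force"])
E
```

```text
t: 1.8
eef_pos: [352.0, -337.8, 231.5]
ee_rot: [1.111, 1.269, -1.111]
force: [0.7, -0.8, -0.2]
opening: 0.424
t: 2.8
eef_pos: [530.4, -58.8, 120.5]
ee_rot: [1.11, 1.269, -1.108]
force: [0.8, -1.0, 0.7]
opening: 0.423
t: 2.97
eef_pos: [528.7, -60.1, 119.8]
ee_rot: [1.108, 1.273, -1.111]
force: [-0.8, -0.3, 1.2]
opening: 0.425
2.9667 [528.72457824 -60.06041474 119.83448947] -1.4351272350115925 [-3.09762342e-03  4.86683342e-04 -9.99995084e-01] 0.4245144639875375 [-0.83109196 -0.31675535  1.16286624]
```

```bash
python3 -m jog '{"travel":[[1,-1,-20],[0,0,-20],[0,0,-8],[0,0,0],[0,0,0]],"spin":[0,0,0,0,0]}'
python3 - <<'E'
from fit import *
o=get_obs();tcp=o["eef_pos"];M=R.from_rotvec(o["ee_rot"]).as_matrix();print(tcp,o["force"])
p=[607,60.3,.1334]
for c in cams:
    im=cv2.resize(cams[c]["img"],None,fx=4,fy=4,interpolation=2)
    pts=[tcp]+[tcp+M[:,2]*d for d in(-25,25)]
    uv=proj(c,pts)
    for u in uv: cv2.circle(im,(int(u[0]*4+1.5),int(u[1]*4+1.5)),3,(0,0,255),-1)
    m=(uv.mean(0)*4).astype(int);cv2.imwrite(f"pics/ap_{c}.png",im[m[1]-250:m[1]+250,m[0]-300:m[0]+300])
E
```

```text
t: 3.38
eef_pos: [530.5, -62.6, 74.2]
ee_rot: [1.111, 1.269, -1.11]
force: [-0.3, -0.4, 1.0]
opening: 0.423
[531.07872341 -62.42671615  74.6666808 ] [0.18314015 0.25311563 0.60949965]
```

```bash
sleep 2
```

```text
(no output)
```

View pics/ap_top.png

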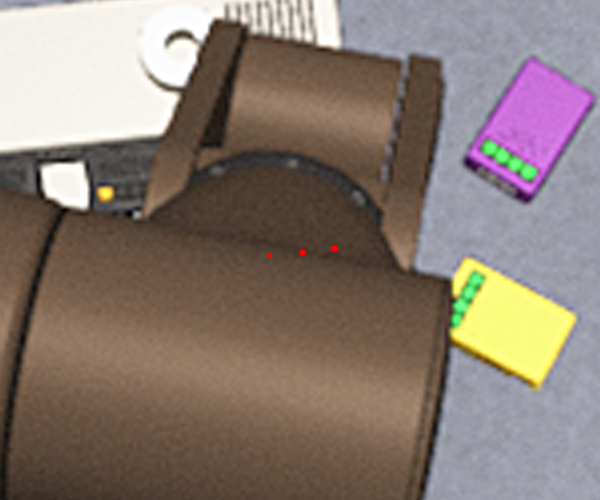

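View pics/ap_side.png

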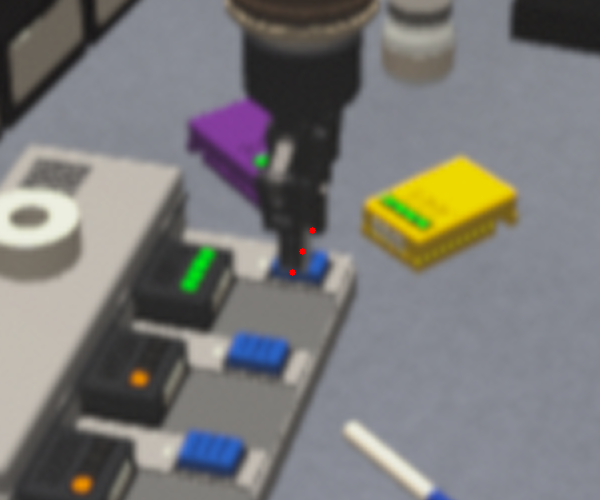

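```bash
python3 -m jog '{"travel":[[-1,1,-7],[0,0,-7],[0,0,0],[0,0,0]],"spin":[0,0,0,0]}'
python3 - <<'E'
from fit import *
o=get_obs();tcp=o["eef_pos"];M=R.from_rotvec(o["ee_rot"]).as_matrix();print(o["t"],tcp,o["force"])
im=cv2.resize(cams["side"]["img"],None,fx=8,fy=8,interpolation=2)
m=(proj("side",[tcp])[0]*8).astype(int);cv2.imwrite("pics/ap2.png",im[m[1]-250:m[1]+250,m[0]-350:m[0]+350]);print(proj("side",[tcp]+[tcp+M[:,2]*d for d in(-25,25)])*8-m+[350,250])
E
```

```text
t: 3.82
eef_pos: [529.0, -60.9, 58.9]
ee_rot: [1.11, 1.27, -1.111]
force: [0.3, 0.6, 0.1]
opening: 0.423
3.9167 [529.36986316 -60.95130962  59.25961903] [-0.40081621 -0.09545635 -0.48789365]
[[350.18513128 250.28801498]
 [330.27939758 293.96048094]
 [369.53257225 207.84042323]]
```

```bash
sleep 2
```

```text
(no output)
```

View pics/ap2.png

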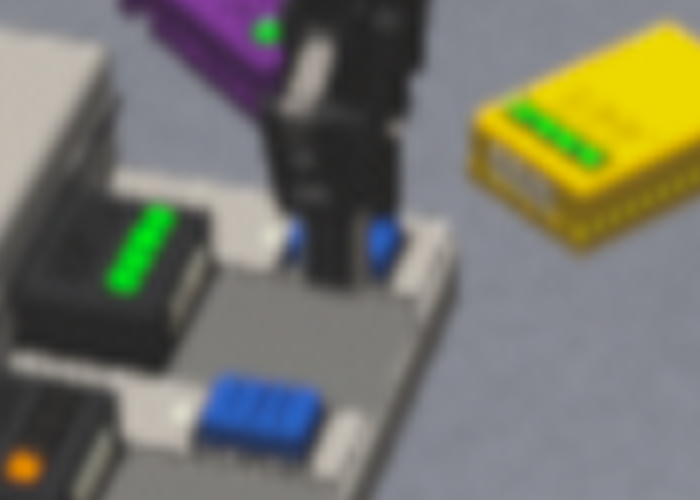

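Run:
```python
from fit import *
ims={c:cv2.imread(f"pics/{c}0.png") for c in cams}
O=[]
for c in cams:
    h=cv2.cvtColor(ims[c],cv2.COLOR_BGR2HSV);b=cv2.inRange(h,(100,130,60),(125,255,255))
    for y in(65,-35,-135):
        u=proj(c,[W([607,60.3,.1334],(-85,y,50))])[0]
        n,l,st,ce=cv2.connectedComponentsWithStats(b)
        i=min(range(1,n),key=lambda i:np.hypot(*(ce[i]-u)) + (100 if st[i,4]<20 else 0));O.append((c,y,ce[i]));print(c,y,st[i],ce[i].round(1))
def cen(c,p,y):
    uv=proj(c,[W(p,(x,yy,z)) for x in(-103,-67) for yy in(y-13,y+13) for z in(45,52)])
    h=cv2.convexHull((uv).astype(np.float32));m=cv2.moments(h);return np.array([m["m10"],m["m01"]])/m["m00"]
for s in(["top"],["side"],["top","side"]):
    f=least_squares(lambda p:np.concatenate([cen(c,p,y)-o for c,y,o in O if c in s]),[607,60,.133],diff_step=1e-4)
    p=f.x;print(s,p,f.fun.reshape(-1,2).round(1).tolist(),W(p,(-85,-135,52)),W(p,(-93,-110,52)))
```

```text
top 65 [253 236   9  12  95] [256.7 241.3]
top -35 [285 232   9  12  93] [288.8 238. ]
top -135 [316 229  10  12  93] [320.5 234.4]
side 65 [273 277  15  10 118] [280.1 281.4]
side -35 [285 252  15   9 100] [291.8 256.4]
side -135 [296 231  13   8  82] [302.3 234.3]
['top'] [6.08649017e+02 6.13335799e+01 1.28028291e-01] [[0.0, 0.0], [-0.1, -0.1], [0.1, 0.0]] [541.58133458 -83.41422132  52.        ] [530.45483953 -59.64026271  52.        ]
['side'] [6.08514195e+02 6.27084821e+01 1.28597438e-01] [[-0.0, 0.0], [0.0, 0.0], [-0.0, -0.1]] [541.52890608 -82.07746711  52.        ] [530.38888195 -58.30984496  52.        ]
['top', 'side'] [6.08692483e+02 6.18906599e+01 1.28272243e-01] [[-0.1, 0.0], [-0.3, -0.1], [-0.1, -0.0], [0.0, -0.2], [0.1, -0.2], [0.1, -0.2]] [541.66011374 -82.87349832  52.        ] [530.52781933 -59.10225475  52.        ]
```

The two views now agree to about 0.3 px, giving charger (608.7, 61.9, 0.128 rad) and a TCP target of (530.5, −59.1). I'll correct by +1, +2 and descend.

```bash
python3 -m jog '{"travel":[[1,2,-1],[0,0,-2],[0,0,-2],[0,0,0],[0,0,0]],"spin":[-0.006,0,0,0,0]}'
```

```text
t: 4.43
eef_pos: [530.2, -59.0, 54.1]
ee_rot: [1.114, 1.267, -1.115]
force: [-0.7, 0.5, 0.4]
opening: 0.422
```

```bash
python3 -m jog '{"travel":[[0,0,-2],[0,0,-1],[0,0,0]],"spin":[0,0,0]}'
```

```text
t: 4.68
eef_pos: [530.4, -59.0, 51.1]
ee_rot: [1.114, 1.267, -1.115]
force: [1.1, -0.1, -0.3]
opening: 0.421
```

```bash
for i in 1 2; do python3 -m jog '{"travel":[[0,0,-1],[0,0,-1],[0,0,0]],"spin":[0,0,0]}'; done
```

```text
t: 4.93
eef_pos: [530.4, -59.0, 49.3]
ee_rot: [1.115, 1.267, -1.114]
force: [-0.4, 0.6, 4.1]
opening: 0.424
t: 5.18
eef_pos: [530.4, -59.0, 47.2]
ee_rot: [1.115, 1.267, -1.115]
force: [-0.7, -1.0, 4.7]
opening: 0.42
```

Contact came at a TCP height of about 50 mm. I'll press through the catch to just short of full travel and hold.

```bash
python3 -m jog '{"travel":[[0,0,-2],[0,0,-2],[0,0,-1],[0,0,0],[0,0,0],[0,0,0],[0,0,0],[0,0,0]],"spin":[0,0,0,0,0,0,0,0]}'
python3 - <<'E'
from fit import *
o=get_obs();print(o["t"],o["eef_pos"],o["force"])
im=cv2.resize(cams["side"]["img"],None,fx=8,fy=8,interpolation=2)
m=(proj("side",[o["eef_pos"]])[0]*8).astype(int);cv2.imwrite("pics/pr.png",im[m[1]-250:m[1]+250,m[0]-350:m[0]+350])
E
```

```text
t: 5.85
eef_pos: [530.2, -59.0, 42.7]
ee_rot: [1.114, 1.267, -1.115]
force: [-3.7, -0.7, 16.8]
opening: 0.426
5.95 [530.27595663 -59.01756691  42.72983649] [-4.29473545 -0.65128312 16.00503966]
```

```bash
sleep 3
```

```text
(no output)
```

View pics/pr.png

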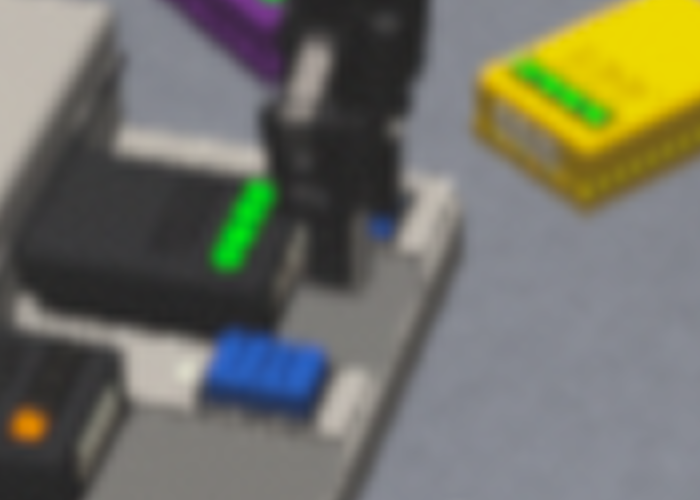

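The pack came out and rests against the waiting finger, about 37 mm out. I'll keep the key down, ease off the pack by 2 mm, then lift.

```bash
python3 -m jog '{"travel":[[0,0,0],[0,0,0],[-1,0,0],[-1,0,0],[0,0,0],[0,0,0]],"spin":[0,0,0,0,0,0]}'
python3 - <<'E'
from fit import *
o=get_obs();print(o["t"],o["eef_pos"],o["force"])
im=cv2.resize(cams["side"]["img"],None,fx=8,fy=8,interpolation=2)
m=(proj("side",[[530,-59,42.7]])[0]*8).astype(int);cv2.imwrite("pics/pr2.png",im[m[1]-250:m[1]+250,m[0]-350:m[0]+350])
E
```

```text
t: 6.45
eef_pos: [529.9, -59.1, 42.8]
ee_rot: [1.115, 1.264, -1.113]
force: [3.3, 0.6, 8.5]
opening: 0.422
6.55 [529.88324648 -59.11620728  42.84692528] [ 3.01951967  1.20138085 10.14532663]
```

```bash
sleep 3
```

```text
(no output)
```

View pics/pr2.png

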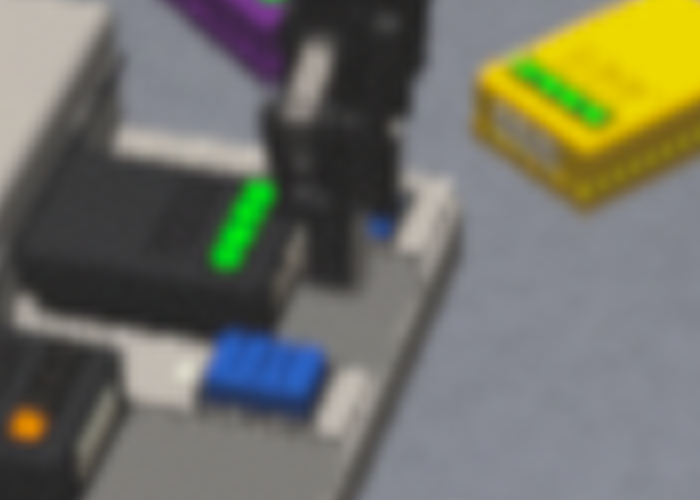

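The pack is at rest in the same place as before. Lifting straight up, then moving away.

```bash
python3 -m jog '{"travel":[[0,0,3],[0,0,3],[0,0,5],[0,0,10],[0,0,20],[0,0,30],[0,0,40],[0,0,40],[-5,-40,0],[-5,-40,0],[-5,-40,0],[-5,-40,0]],"spin":[0,0,0,0,0,0,0,0,0,0,0,0]}'
python3 -m jog '{"travel":[[-10,-40,0],[-10,-40,0],[-10,-40,0],[-10,-40,0],[-10,-40,0],[-10,-30,0],[0,0,0],[0,0,0]],"spin":[0,0,0,0,0,0,0,0]}'
python3 - <<'E'
from fit import *
o=get_obs();print(o["t"],o["eef_pos"],o["force"])
p=[608.7,61.9,.128]
for c in cams:
    im=cv2.resize(cams[c]["img"],None,fx=5,fy=5,interpolation=2)
    uv=proj(c,[W(p,(x,y,66)) for x in(-82,) for y in(-117,-53)])
    for u in uv: cv2.circle(im,(int(u[0]*5+2),int(u[1]*5+2)),3,(0,0,255),-1)
    m=(proj(c,[W(p,(-50,0,50))])[0]*5).astype(int);cv2.imwrite(f"pics/end_{c}.png",im[m[1]-280:m[1]+280,m[0]-380:m[0]+380])
E
```

```text
t: 7.55
eef_pos: [507.6, -220.3, 194.4]
ee_rot: [1.114, 1.267, -1.114]
force: [1.6, 0.1, 0.3]
opening: 0.423
t: 8.22
eef_pos: [447.2, -450.2, 193.5]
ee_rot: [1.117, 1.266, -1.117]
force: [0.4, 1.0, -0.4]
opening: 0.419
8.3167 [ 448.08196885 -448.13599503  193.46010602] [-0.95985437  0.82867357  0.77468276]
```

```bash
sleep 5
```

```text
(no output)
```

View pics/end_top.png

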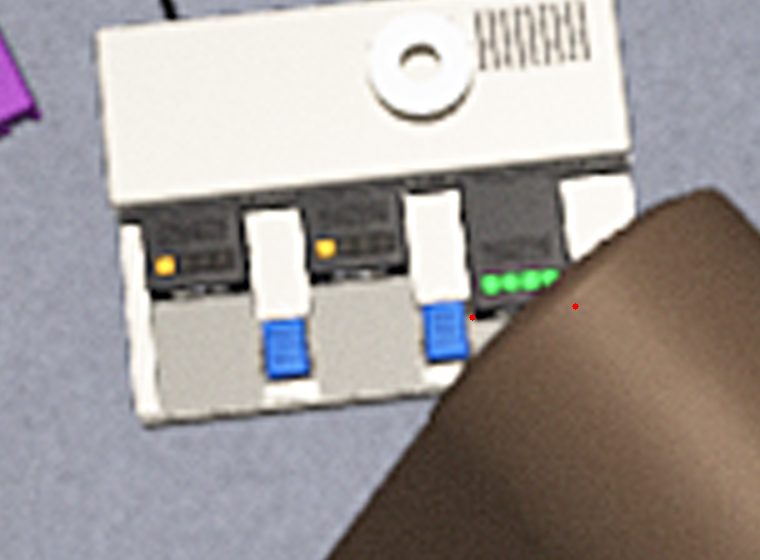

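View pics/end_side.png

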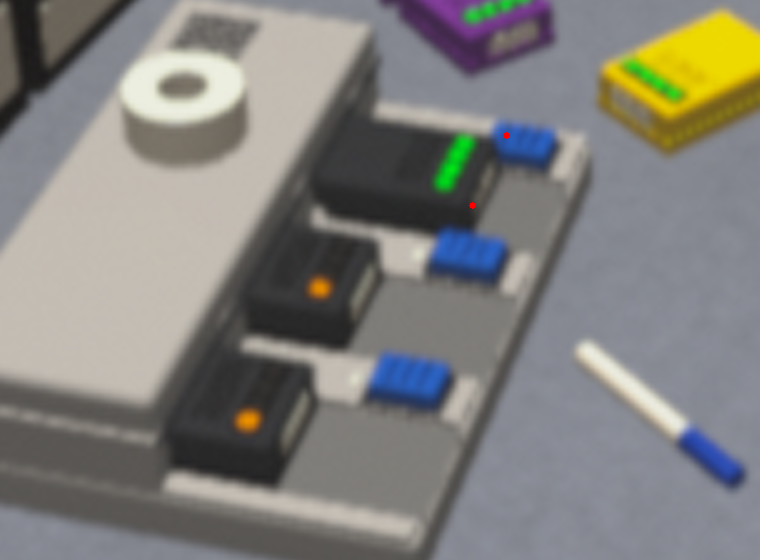

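The pack lies flat about 35 mm out and well short of the edge. The key is up again and the other packs are still docked.

```bash
python3 -c "
from workcell import *
print(finish_job())"
```

```text
the job is handed in; nothing more can be done
None
```

The charged pack (right bay, four green lamps) was released, stopped by the waiting finger and left lying on the charger. The job was handed in at about 8.4 s of the 32 s allowed.

- **Release:** I pressed the right-hand key with one finger (about 17 N on the wrist) while the other finger waited in the middle of the lane. The pack popped out and stopped against that finger. I kept the key down for several more tenths of a second until two pictures showed the pack at rest, then lifted the hand straight up and moved it away.
- **Last checks:** The pack lies flat about 35 mm out, which is clear of its catch (15 mm) and about 40 mm short of the front edge. The key is back up, both amber packs are still docked, and the label roll and marker look unmoved.
- **Disagreements:** My first charger fit differed by about 5 mm between the two cameras. Refitting on the blue keys brought them within about 1.5 mm of each other. In the last top view the arm hid part of the pack's front, so its final position rests mainly on the side view.

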